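# Hold the sample cell in the light path of the meter

## Robot

A 7-joint arm with a two-finger parallel gripper is mounted at the origin on a cart in front of the work surface, level with it; the furniture and walls round the work are solid. World frame = base frame: x ahead of the robot, y to its left, z up, the work surface at z = 0. Lengths are in m, angles in rad, forces in N, time in s.
With the tool pointing down it reaches from about 0.4 to 0.85 m from the base axis. Payload 4.5 kg.
Tool frame: the origin (TCP) lies where the fingers leave the gripper's body, on its centre line; the fingertips stand 64 mm ahead of it and the grasp point (between the pads) lies 45 mm ahead of it; z points along the fingers, y is the line along which they close (so a half turn about z gives the same grasp; the last joint's range is limited). The gripper opens to 88 mm and grips with 3 to 60 N. Pads are 18 mm wide; open, the fingers measure 123 mm over their backs; the gripper's body (75 mm by 187 mm) begins 45 mm behind the grasp point.
Start: joints at [1.364, 0.689, -0.195, 1.565, 0.157, 0.902, -0.215], TCP at [0.149, -0.607, 0.303] pointing down, gripper open.
Joint ranges: [-3.01, 3.01], [-0.46, 2.08], [-1.47, 1.51], [0.13, 2.56], [-1, 4.14], [0.04, 2.09], [-2.66, 2.66]. Speed limits (rad/s): [2.57, 2.57, 3.14, 3.14, 3.14, 3.14, 3.14].

## Interface

Orientations are given as a unit quaternion [x, y, z, w].
In Python, from plant import r gives the robot as it stands.
- The arm moves only by the tool play_rows, never from a script. Its arguments are lists of equal length, an entry for each row: "translation": the shift along the tool's x, y, z in m, a list of three; "delta_rot": the turn, a rotation vector about the tool's x, y, z in degrees, a list of three; "grip": the opening, from -1 (shut) to 1 (fully open). In form: {"translation": [[x, y, z], ...], "delta_rot": [[rx, ry, rz], ...], "grip": [grip, ...]}. A call has 1 to 20 rows; each row shifts and turns the commanded pose from where the row before left it, along the tool's axes as they then stand; what a row does not reach is not made up. A row lasts 1/8 s, in which the tool goes at most 62.5 mm and 10.7 degrees, less where a joint would pass 70% of its speed; a pose out of reach is approached as far as the arm can. A call with a gripper value outside its range is refused whole. The fingers move at their own pace and stop on an object; "squeeze" is the grip in N (left out, the last holds). Time passes only in rows, so rows that do not move let the fingers close. It gives the time, the measured TCP pose, the force, the opening and the grip force at its end, in the units of the state.
- r.get_state(): the state, without advancing time (a new reading comes with each control period).
- r.snapshot(name): name is "scene" or "top"; returns the picture (420x560x3 uint8, blue, green, red); there is no depth.
- r.get_calibration(name): a dict with "intrinsics" (3x3 intrinsics, pixels), "eye" and "rotation" of the camera in the world. Camera axes: x right, y up, looking along -z (the intrinsics and any distortion apply to the point x, -y, -z); pixel columns grow to the right and rows downward; lengths in m; the calibration is good to about 2 mm. A picture is of the moment at which its call begins. get_calibration takes no time and is no camera call.
- r.finish_job(): hands the job in; it is judged then, once.
Trained networks look in the newest picture that a camera, given by its name, has taken for a name from the list of things; names that differ only in an ending like _2 or _b are one class to them, and where a whole thing is asked for, a point or a joint stands for the part that bears it (a point fixed in the world has none). Each returns a list of dicts, best first, with "confidence" (0 to 1); they miss things now and then, are a little off and sometimes report something else, mostly with a low value. They report only what shows in the picture. A call takes as long as a camera call.
- r.look_for(camera, target): "point" ([x, y, z] in m, in world coordinates, good to about 4 mm: the middle of the surface that is visible of it).
- r.silhouettes(camera, target): "pixels" (420x560 bool, what is visible of it).
The state is a dict: "clock": time; "q": joint angles; "qd": joint speeds; "joint_torque": joint torques, N m; "tool_pos": TCP position; "eef_rot": TCP orientation; "contact_force": force on the tool from outside, world axes, zero at the start; "moment": the same for the moment, N m; "opening": opening from 0.0 (shut) to 1.0 (fully open); "finger_force": force on a finger pad.
Only numpy, scipy, OpenCV 4.12 (cv2) and the standard library are available. Lean on these libraries where they do the work, as an engineer would, in place of code of your own. Each camera call takes 0.05 s, during which the arm holds its last target. There are 200 camera calls.

## Task

First, while the red-capped sample cell still stands in its rack, switch on the light meter's lamp: press the red push button fully down and let it spring back. Then pick the red-capped cell up with the fingers touching only its two white frosted faces, and finish while holding it still and upright in mid-air between the lamp and the detector, its clear faces square to the light path so that the beam from lens to lens crosses the middle of the clear faces. Do not put it down or let go of it; leave the yellow-capped cell, the vial, the cup and the marker where they are.

Things in the scene. Friction and masses are not known exactly. Their poses are not given: they have to be found in the camera images.
- meter: fixed light meter; origin on the desk under mid-gap. Bright (nearly white) aluminium base plate 12 mm thick (x -85 to +45, y +-110 mm). Blue lamp housing at y = +80, grey detector housing at y = -80, each 50 x 50 mm, tops 85 mm above the desk; inner faces at y = +-55 carry lenses in 28 mm black rims, 6 mm proud. The light path runs along its own y axis
- beam (a point): middle of the light path, halfway between the lenses, 60 mm above the desk; axes as the meter's (y along the light). 98 mm free between the lens rims; nothing there to set a cell on. A black cross on the plate lies straight below
- lamp_button (a joint): travel of the red spring push button, m: 0 up, 0.006 fully down (about 5 N); it springs back when released
- lamp_button_top (a point): centre of the top of the red button (28 mm across) in its black housing, at x = -60, y = 0 of the meter, 34 mm above the desk; pressed straight down
- rack: fixed black rack 70 x 130 x 20 mm (grey tabs at both ends), origin under its centre; two square wells 23 mm wide and 15 mm deep at y = +35 and -35, their floors 5 mm above the desk
- sample_cell: sample cell with red cap, upright in one of the two wells: 20 x 20 mm, 60 mm tall, about 40 g; origin at the centre of its underside, z up. Its frosted faces look along its own +-x (20 mm over them), its clear faces along its own +-y (20 mm over them); both are 50 mm high, with the cap on top, 15 mm square and 10 mm high
- sample_window (a point): point inside the sample cell on its axis level with the middle of its clear faces, 25 mm above its underside; axes as the cell's
- sample_frosted: the two white frosted faces of the sample cell (+-x of the cell, 16 mm wide, 50 mm high from the underside); origin as the cell's
- sample_clear: the two clear glass faces of the sample cell (+-y of the cell, 13 mm wide, 50 mm high); not to be touched; origin as the cell's
- sample_cap: the red cap of the sample cell, from 50 to 60 mm above its underside; not to be touched; origin as the cell's
- blank_cell: a second cell of the same make with a yellow cap, in the other well, 70 mm away along the rack's y; origin at the centre of its underside; leave alone
- vial: screw vial with blue cap, 25 mm across, 61 mm tall, origin at the centre of its underside; leave alone
- cup: clear plastic dosing cup, 70 mm across, 47 mm tall, origin at the centre of its underside; leave alone
- marker: black marker pen lying on the desk, 133 mm along its y, origin at the middle of its underside; leave alone

How it is judged:
By the outcome, as a careful person would: the job done as asked, in the order asked, and still so for the second after the job is handed in, while the arm keeps its last pose, push and grip.
It also fails if it takes over 48 s, if anything falls off the work surface, if the arm or the gripper's body presses on something with over 40 N, if the wrist force passes 120 N, or if a joint passes its speed limit or range.

## Working session

There is one attempt and no reset: what is moved stays moved. The work goes in short steps, Python scripts to look and compute and a tool call to move; the robot and the scene stay as the last step left them, time stands still between calls to the robot, and variables do not carry over. Pictures are saved under pics/ and viewed, at most 10 in all, crops included, and the job is handed in when it is done.

Besides the shell and the picture viewer there is one more tool, called by a JSON object that holds its "op" and its "data", one argument or row to a line. play_rows: Moves the arm, as the interface text tells. Its arguments: {"type":"object","properties":{"translation":{"type":"array","items":{"type":"array","items":{"type":"number"}}},"delta_rot":{"type":"array","items":{"type":"array","items":{"type":"number"}}},"grip":{"type":"array","items":{"type":"number"}},"squeeze":{"type":"number"}},"required":["translation","delta_rot","grip"]}

```bash
mkdir -p pics
cat > h.py <<'E'
import numpy as np, cv2
from plant import r
E
python3 - <<'E'
from h import *
for c in ("scene","top"):
    cv2.imwrite(f"pics/{c}0.png", r.snapshot(c)); k=r.get_calibration(c); print(c,k)
    for t in ("meter","lamp_button_top","rack","sample_cell","sample_cap","sample_frosted","sample_clear","blank_cell","vial","cup","marker"):
        print(t,[(np.round(d["point"],3).tolist(),round(d["confidence"],2)) for d in r.look_for(c,t)[:2]])
s=r.get_state(); print(s)
E
```

```text
scene {'intrinsics': array([[514.8565141 ,   0.        , 270.70286927],
       [  0.        , 514.8565141 , 213.53261078],
       [  0.        ,   0.        ,   1.        ]]), 'eye': array([-0.14887755,  1.03430166,  0.68988763]), 'rotation': array([-0.13408442,  0.50557797,  0.81792566, -0.23960361])}
meter [([0.501, 0.217, 0.015], 0.9)]
lamp_button_top [([0.46, 0.198, 0.038], 0.66)]
rack [([0.511, -0.136, 0.017], 0.57)]
sample_cell [([0.517, -0.127, 0.043], 0.44)]
sample_cap []
sample_frosted [([0.511, -0.13, 0.043], 0.52), ([0.395, 0.002, 0.035], 0.5)]
sample_clear [([0.52, -0.128, 0.038], 0.43)]
blank_cell []
vial [([0.515, -0.129, 0.042], 0.73), ([0.393, 0.006, 0.039], 0.51)]
cup [([0.543, 0.405, 0.038], 0.97)]
marker [([0.476, -0.398, 0.015], 0.52)]
top {'intrinsics': array([[415.97072901,   0.        , 272.81827124],
       [  0.        , 415.97072901, 215.13145314],
       [  0.        ,   0.        ,   1.        ]]), 'eye': array([0.34436606, 0.00324846, 1.48439655]), 'rotation': array([-0.03640072,  0.03479844,  0.71178096, -0.70059398])}
meter [([0.501, 0.2, 0.017], 0.93)]
[... 347 characters left out ...]
7,  0.6890995 , -0.19458167,  1.56527733,  0.1572988 ,
        0.90249859, -0.21508355]), 'qd': array([-6.88835279e-04,  1.81260167e-03,  1.16805265e-03,  2.02488365e-04,
        1.92065506e-03, -8.24748960e-04, -4.21161315e-05]), 'joint_torque': array([ 9.78067351e-05, -5.27492666e+01, -1.26679659e+00, -1.53741950e+01,
       -5.18275599e-02, -6.50059483e-04,  6.05069181e-05]), 'tool_pos': array([ 0.14906688, -0.60699318,  0.30274862]), 'eef_rot': array([9.92759962e-01, 1.20115176e-01, 7.83814446e-06, 4.90496235e-05]), 'contact_force': array([ 0.70985186,  0.06358224, -0.14197592]), 'moment': array([ 0.00653222,  0.00017764, -0.02328652]), 'finger_force': 0.0, 'opening': 1.0010643714226917}
```

View pics/scene0.png

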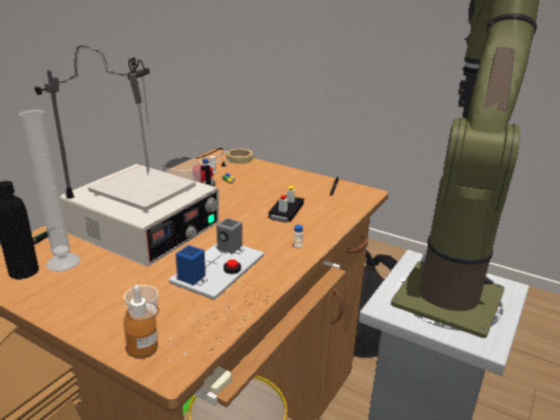

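View pics/top0.png

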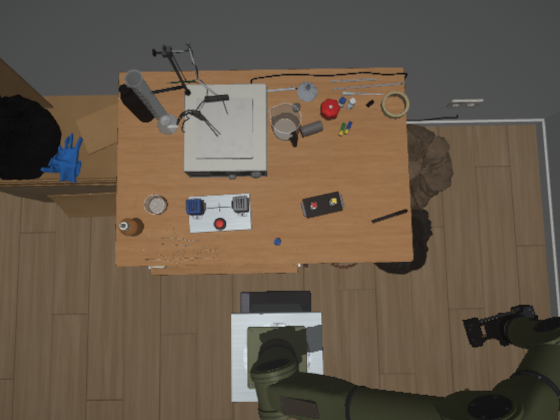

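The scene view shows the meter at (218,268) with its button at (232,265), the red cap at (283,203) and the yellow cap at (291,192). The top view shows the lamp at (195,207), detector at (241,205), button at (220,224), red cap at (314,206) and yellow cap at (334,202). Next I'll enlarge both to get precise poses.

Run:
```python
from h import *
a=cv2.imread("pics/scene0.png");b=cv2.imread("pics/top0.png")
def c(i,x,y,w,h): return cv2.resize(i[y:y+h,x:x+w],(400,300),interpolation=cv2.INTER_CUBIC)
o=np.vstack([np.hstack([c(a,165,213,104,78),c(a,260,178,64,48)]),np.hstack([c(b,180,180,80,60),c(b,294,183,56,42)])])
cv2.imwrite("pics/crops.png",o)
```

```text
(no output)
```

View pics/crops.png

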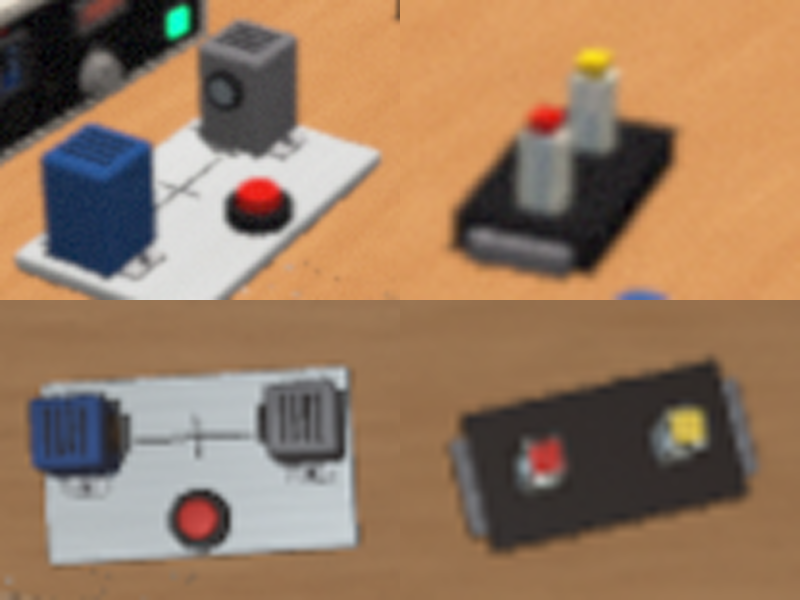

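```bash
cat > h.py <<'E'
import numpy as np, cv2
from scipy.spatial.transform import Rotation as R
from scipy.optimize import minimize
from plant import r
def proj(c,P):
    k=r.get_calibration(c); p=(np.atleast_2d(P)-k["eye"])@R.from_quat(k["rotation"]).as_matrix()
    p=p*[1,-1,-1]; uv=p@np.asarray(k["intrinsics"]).T
    return uv[:,:2]/uv[:,2:]
def ray(c,uv,z):
    k=r.get_calibration(c); d=np.linalg.inv(k["intrinsics"])@[*uv,1]*[1,-1,-1]
    d=R.from_quat(k["rotation"]).apply(d); return k["eye"]+d*(z-k["eye"][2])/d[2]
def world(p,L):
    c,s=np.cos(p[2]),np.sin(p[2]); L=np.atleast_2d(L)
    return np.c_[p[0]+c*L[:,0]-s*L[:,1],p[1]+s*L[:,0]+c*L[:,1],L[:,2]]
def faces(b):   # box (x0,x1,y0,y1,z0,z1): quads with outward normals
    lo,hi=np.array(b[::2]),np.array(b[1::2]); out=[]
    for a in range(3):
        for s in (0,1):
            i,j=[k for k in range(3) if k!=a]; q=[]
            for u,v in ((0,0),(1,0),(1,1),(0,1)):
                p=np.zeros(3); p[a]=(lo,hi)[s][a]; p[i]=(lo,hi)[u][i]; p[j]=(lo,hi)[v][j]; q.append(p)
            n=np.zeros(3); n[a]=2*s-1; out.append((np.array(q),n))
    return out
S=4
def labels(c,p,boxes,roi,discs=()):
    x,y,w,h=roi; m=np.zeros((h*S,w*S),np.uint8); n=0; eye=r.get_calibration(c)["eye"]
    pts=lambda q:np.round(((proj(c,world(p,q))-[x,y]+.5)*S-.5)*16).astype(np.int32)
    bx=sorted(boxes,key=lambda b:-np.linalg.norm(world(p,[(b[0]+b[1])/2,(b[2]+b[3])/2,(b[4]+b[5])/2])-eye)+ (9 if False else 0)-(5 if len(b)>6 else 0))
    for b in bx:
        for q,nn in faces(b[:6]):
            n+=1
            if (eye-world(p,q)[0])@world([0,0,p[2]],nn)[0]>0: cv2.fillConvexPoly(m,pts(q),n,cv2.LINE_8,4)
    t=np.linspace(0,2*np.pi,40)
    for cx,cy,z,rad in discs:
        n+=1; cv2.fillConvexPoly(m,pts(np.c_[cx+rad*np.cos(t),cy+rad*np.sin(t),0*t+z]),n,cv2.LINE_8,4)
    return m
def cost(c,img,p,boxes,roi,discs=(),ign=None):
    x,y,w,h=roi; m=labels(c,p,boxes,roi,discs); 
    A=np.stack([cv2.resize((m==k).astype(np.float32),(w,h),interpolation=cv2.INTER_AREA).ravel() for k in np.unique(m)],1)
    B=img[y:y+h,x:x+w].reshape(-1,3).astype(np.float32)
    g=np.ones(len(A),bool) if ign is None else ~ign[y:y+h,x:x+w].ravel()
    A,B=A[g],B[g]; X=np.linalg.lstsq(A,B,rcond=None)[0]
    e=np.abs(A@X-B); return np.minimum(e,60).sum()/len(B)
def fit(cams,p0,boxes,rois,discs=(),igns={}):
    f=lambda p:sum(cost(c,im,[p[0],p[1],p[2]*10],boxes,rois[c],discs,igns.get(c)) for c,im in cams.items())
    x=np.array([p0[0],p0[1],p0[2]/10]); 
    for d in (.012,.004):
        x=minimize(f,x,method="Nelder-Mead",options=dict(initial_simplex=[x,x+[d,0,0],x+[0,d,0],x+[0,0,d]],xatol=5e-5,fatol=1e-4)).x
    return np.array([x[0],x[1],x[2]*10]),f(x)
METER=[(-.085,.045,-.11,.11,0,.012,1),(-.025,.025,.055,.105,.012,.085),(-.025,.025,-.105,-.055,.012,.085)]
MD=[(-.06,0,.024,.018),(-.06,0,.033,.014)]
RACK=[(-.035,.035,-.065,.065,0,.02)]
E
python3 - <<'E'
from h import *
im={c:cv2.imread(f"pics/{c}0.png") for c in ("scene","top")}
hs=[ray("top",p,z)[:2] for p,z in (((195,207),.085),((241,205),.085))]
d=hs[0]-hs[1]; p0=[*(hs[0]+hs[1])/2,np.arctan2(-d[0],d[1])]; print("meter0",p0)
rm={"scene":(166,215,105,82),"top":(182,188,74,50)}
for k in (["scene","top"],["scene"],["top"]):
    print(k,fit({c:im[c] for c in k},p0,METER,rm,MD))
cy=lambda c,uv,z:ray(c,uv,z)[:2]
a,b=cy("top",(314,206),.065),cy("top",(334,202),.065); d=a-b
q0=[*(a+b)/2,np.arctan2(-d[0],d[1])]; print("rack0",q0,a,b)
rr={"scene":(262,182,50,44),"top":(296,187,52,38)}
ig={}
for c in im:
    m=np.zeros(im[c].shape[:2],np.uint8)
    for sg in (1,-1):
        cell=np.concatenate([q for q,_ in faces((-.015,.015,sg*.035-.015,sg*.035+.015,.018,.068))])
        tab=np.concatenate([q for q,_ in faces((-.035,.035,*sorted((sg*.069,sg*.08)),0,.02))])
        for L in (cell,tab): cv2.fillConvexPoly(m,cv2.convexHull(np.round(proj(c,world(q0,L))).astype(np.int32)),1)
    ig[c]=m>0
for k in (["scene","top"],["scene"],["top"]):
    print(k,fit({c:im[c] for c in k},q0,RACK,rr,(),ig))
E
```

```text
meter0 [np.float64(0.5199161012885642), np.float64(0.19064020026815331), np.float64(0.02771298127069072)]Traceback (most recent call last):
  File "<stdin>", line 7, in <module>
  File "h.py", line 48, in fit
    x=minimize(f,x,method="Nelder-Mead",options=dict(initial_simplex=[x,x+[d,0,0],x+[0,d,0],x+[0,0,d]],xatol=5e-5,fatol=1e-4)).x
      ~~~~~~~~^^^^^^^^^^^^^^^^^^^^^^^^^^^^^^^^^^^^^^^^^^^^^^^^^^^^^^^^^^^^^^^^^^^^^^^^^^^^^^^^^^^^^^^^^^^^^^^^^^^^^^^^^^^^^^^^
    res = _minimize_neldermead(fun, x0, args, callback, bounds=bounds,
                               **options)
    fxcc = func(xcc)
    fx = function(np.copy(x), *(wrapper_args + args))
  File "h.py", line 45, in <lambda>
    f=lambda p:sum(cost(c,im,[p[0],p[1],p[2]*10],boxes,rois[c],discs,igns.get(c)) for c,im in cams.items())
               ~~~^^^^^^^^^^^^^^^^^^^^^^^^^^^^^^^^^^^^^^^^^^^^^^^^^^^^^^^^^^^^^^^^^^^^^^^^^^^^^^^^^^^^^^^^^
  File "h.py", line 45, in <genexpr>
    f=lambda p:sum(cost(c,im,[p[0],p[1],p[2]*10],boxes,rois[c],discs,igns.get(c)) for c,im in cams.items())
                   ~~~~^^^^^^^^^^^^^^^^^^^^^^^^^^^^^^^^^^^^^^^^^^^^^^^^^^^^^^^^^^
  File "h.py", line 38, in cost
    x,y,w,h=roi; m=labels(c,p,boxes,roi,discs);
                   ~~~~~~^^^^^^^^^^^^^^^^^^^^^
  File "h.py", line 35, in labels
    n+=1; cv2.fillConvexPoly(m,pts(np.c_[cx+rad*np.cos(t),cy+rad*np.sin(t),0*t+z]),n,cv2.LINE_8,4)
                               ~~~^^^^^^^^^^^^^^^^^^^^^^^^^^^^^^^^^^^^^^^^^^^^^^^^
  File "h.py", line 27, in <lambda>
    pts=lambda q:np.round(((proj(c,world(p,q))-[x,y]+.5)*S-.5)*16).astype(np.int32)
                            ~~~~^^^^^^^^^^^^^^
  File "h.py", line 6, in proj
    k=r.get_calibration(c); p=(np.atleast_2d(P)-k["eye"])@R.from_quat(k["rotation"]).as_matrix()
ValueError: time passes only in moves, steps and waits
```

```bash
sed -i 's/r\.get_calibration(c)/CAL[c]/; s/r\.get_calibration(c)/CAL[c]/g; s/^from plant import r$/from plant import r\nCAL={c:r.get_calibration(c) for c in ("scene","top")}/' h.py
cat > fit0.py <<'E'
from h import *
im={c:cv2.imread(f"pics/{c}0.png") for c in ("scene","top")}
p0=[.52,.1906,.0277]
rm={"scene":(166,215,105,82),"top":(182,188,74,50)}
for k in (["scene","top"],["scene"],["top"]):
    print(k,fit({c:im[c] for c in k},p0,METER,rm,MD))
a,b=[ray("top",uv,.065)[:2] for uv in ((314,206),(334,202))]; d=a-b
q0=[*(a+b)/2,np.arctan2(-d[0],d[1])]; print("rack0",q0,a,b)
rr={"scene":(262,182,50,44),"top":(296,187,52,38)}
ig={}
for c in im:
    m=np.zeros(im[c].shape[:2],np.uint8)
    for sg in (1,-1):
        cell=np.concatenate([q for q,_ in faces((-.015,.015,sg*.035-.015,sg*.035+.015,.018,.068))])
        tab=np.concatenate([q for q,_ in faces((-.035,.035,*sorted((sg*.069,sg*.08)),0,.02))])
        for L in (cell,tab): cv2.fillConvexPoly(m,cv2.convexHull(np.round(proj(c,world(q0,L))).astype(np.int32)),1)
    ig[c]=m>0
for k in (["scene","top"],["scene"],["top"]):
    print(k,fit({c:im[c] for c in k},q0,RACK,rr,(),ig))
E
time python3 fit0.py
```

```text
['scene', 'top'] (array([0.52529763, 0.19653947, 0.04261724]), np.float32(116.85623))
['scene'] (array([0.52387488, 0.19770683, 0.04024795]), np.float32(85.521324))
['top'] (array([0.52544752, 0.19654963, 0.04373757]), np.float32(30.422964))
rack0 [np.float64(0.5234980707362151), np.float64(-0.1711996865440291), np.float64(0.18242548662363506)] [ 0.51712377 -0.13664622] [ 0.52987237 -0.20575316]
['scene', 'top'] (array([ 0.52786332, -0.17068022,  0.2079259 ]), np.float32(19.926113))
['scene'] (array([ 0.52501701, -0.16117153,  0.21791867]), np.float32(12.308222))
['top'] (array([ 0.52828364, -0.16996873,  0.20372701]), np.float32(6.85122))
real	0m10.355s
user	0m25.694s
sys	0m1.195s
```

```bash
cat > chk.py <<'E'
from h import *
im={c:cv2.imread(f"pics/{c}0.png") for c in ("scene","top")}
roi={"scene":(262,178,50,48),"top":(296,187,52,38)}
for nm,hlo,hhi in (("red",-8,8),("yel",22,35)):
    for c in im:
        x,y,w,h=roi[c]; H=cv2.cvtColor(im[c][y:y+h,x:x+w],cv2.COLOR_BGR2HSV).astype(int)
        hue=(H[...,0]+90)%180-90
        wt=((hue>=hlo)&(hue<=hhi)&(H[...,1]>(150)))*1.*H[...,1]
        yy,xx=np.mgrid[y:y+h,x:x+w]; uv=[(wt*xx).sum()/wt.sum(),(wt*yy).sum()/wt.sum()]
        print(nm,c,np.round(uv,1),(wt>0).sum(),np.round(ray(c,uv,.062),4))
rk=[.5279,-.1703,.206]; mt=[.525,.1968,.0425]
cells=[(-.01,.01,s*.035-.01,s*.035+.01,.005,.055) for s in (1,-1)]+[(-.0075,.0075,s*.035-.0075,s*.035+.0075,.055,.065) for s in (1,-1)]
o=[]
for c,rs in (("scene",[(165,213,104,78),(260,178,64,48)]),("top",[(180,180,80,60),(294,183,56,42)])):
    row=[]
    for (x,y,w,h),p,bx in zip(rs,(mt,rk),(METER,RACK+cells)):
        f=400/w; t=cv2.resize(im[c][y:y+h,x:x+w],(400,300),interpolation=cv2.INTER_CUBIC)
        for b in bx:
            for q,n in faces(b[:6]):
                if (CAL[c]["eye"]-world(p,q)[0])@world([0,0,p[2]],n)[0]>0:
                    cv2.polylines(t,[np.round((proj(c,world(p,q))-[x,y]+.5)*f).astype(np.int32)],True,(0,255,0),1)
        row.append(t)
    o.append(np.hstack(row))
cv2.imwrite("pics/ov.png",np.vstack(o))
E
python3 chk.py
```

```text
red scene [283.4 197. ] 20 [ 0.5165 -0.1335  0.062 ]
red top [314.  204.5] 10 [ 0.5227 -0.1371  0.062 ]
yel scene [290.4 187.3] 15 [ 0.5343 -0.2046  0.062 ]
yel top [333.9 200.2] 10 [ 0.5365 -0.2061  0.062 ]
```

View pics/ov.png

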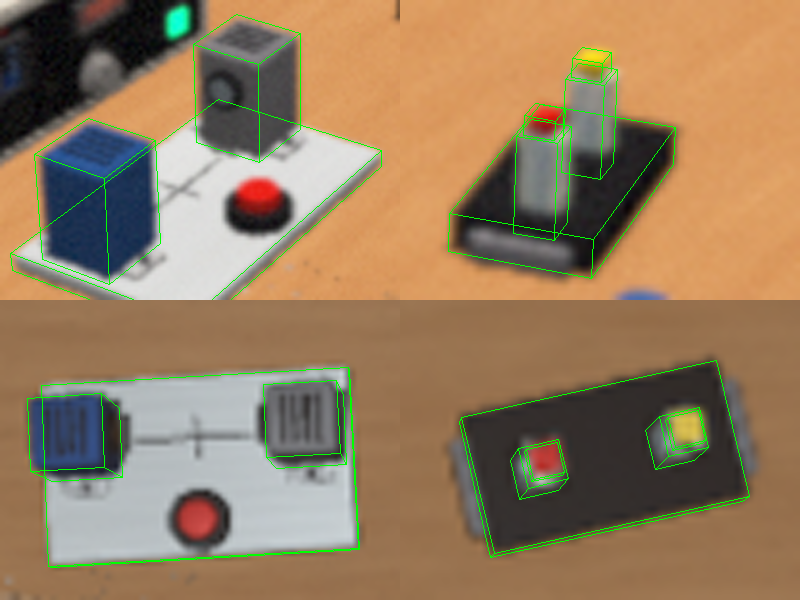

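Run:
```python
from h import *
ims=[r.snapshot("scene").astype(float) for _ in range(6)]; m=np.mean(ims,0); np.save("scene_mean.npy",m)
g=np.clip((m-60)*1.5,0,255).astype(np.uint8)
o=[]
for x,y,w,h in ((272,190,24,30),(280,180,24,30)):
    o.append(cv2.resize(g[y:y+h,x:x+w],(400,500),interpolation=cv2.INTER_CUBIC))
cv2.imwrite("pics/cells.png",np.hstack(o))
for v in (200,204,208): print(v,[tuple(m[v,u].astype(int)) for u in range(276,292)])
```

```text
200 [(np.int64(90), np.int64(144), np.int64(205)), (np.int64(77), np.int64(118), np.int64(167)), (np.int64(81), np.int64(101), np.int64(127)), (np.int64(116), np.int64(127), np.int64(134)), (np.int64(125), np.int64(129), np.int64(134)), (np.int64(126), np.int64(127), np.int64(131)), (np.int64(130), np.int64(130), np.int64(133)), (np.int64(139), np.int64(136), np.int64(140)), (np.int64(145), np.int64(147), np.int64(156)), (np.int64(159), np.int64(171), np.int64(179)), (np.int64(151), np.int64(162), np.int64(168)), (np.int64(133), np.int64(140), np.int64(140)), (np.int64(126), np.int64(128), np.int64(125)), (np.int64(124), np.int64(123), np.int64(117)), (np.int64(123), np.int64(121), np.int64(116)), (np.int64(124), np.int64(126), np.int64(122))]
204 [(np.int64(36), np.int64(40), np.int64(51)), (np.int64(37), np.int64(37), np.int64(40)), (np.int64(62), np.int64(65), np.int64(66)), (np.int64(107), np.int64(111), np.int64(112)), (np.int64(127), np.int64(130), np.int64(128)), (np.int64(130), np.int64(130), np.int64(125)), (np.int64(126), np.int64(123), np.int64(117)), (np.int64(125), np.in
[... 419 characters left out ...]
, np.int64(36)), (np.int64(40), np.int64(40), np.int64(42)), (np.int64(71), np.int64(74), np.int64(75)), (np.int64(112), np.int64(117), np.int64(117)), (np.int64(126), np.int64(130), np.int64(127)), (np.int64(126), np.int64(127), np.int64(121)), (np.int64(123), np.int64(122), np.int64(117)), (np.int64(126), np.int64(127), np.int64(122)), (np.int64(131), np.int64(139), np.int64(138)), (np.int64(131), np.int64(140), np.int64(142)), (np.int64(115), np.int64(124), np.int64(127)), (np.int64(77), np.int64(84), np.int64(86)), (np.int64(45), np.int64(47), np.int64(48)), (np.int64(35), np.int64(33), np.int64(36)), (np.int64(34), np.int64(33), np.int64(35)), (np.int64(34), np.int64(32), np.int64(34))]
```

View pics/cells.png

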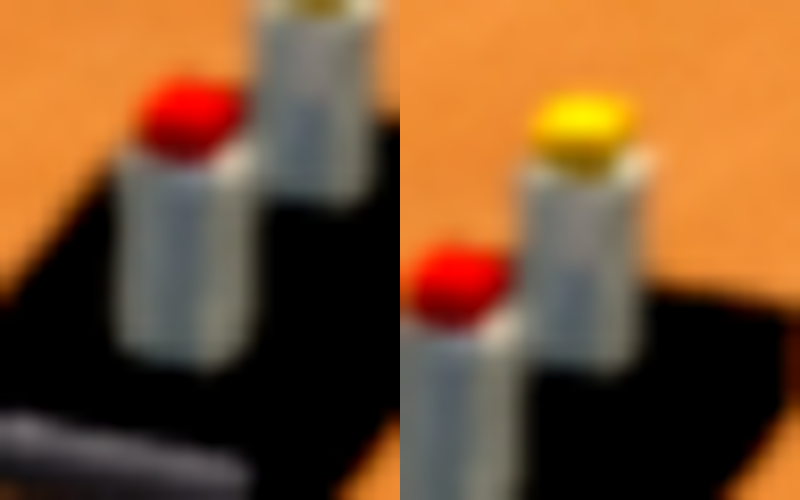

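The clear (bluish) strip is on the cell face that looks along rack +y, so the frosted faces look along rack ±x. The poses agree between the views. I'll start moving: turn the tool, close the fingers and travel towards the meter.

{"op": "play_rows", "data": {
  "translation": [
    [0,0,0],
    [0,0,0],
    [0,0,0],
    [0,0,0],
    [0,0,0],
    [0,0,0],
    [0,0,0],
    [0,0,0],
    [0.0244,0.0312,0],
    [0.0244,0.0312,0],
    [0.0244,0.0312,0],
    [0.0244,0.0312,0],
    [0.0244,0.0312,0],
    [0.0244,0.0312,0],
    [0.0244,0.0312,0],
    [0.0244,0.0312,0],
    [0.0244,0.0312,0],
    [0.0244,0.0312,0]
  ],
  "delta_rot": [
    [0,0,-9.83],
    [0,0,-9.83],
    [0,0,-9.83],
    [0,0,-9.83],
    [0,0,-9.83],
    [0,0,-9.83],
    [0,0,-9.83],
    [0,0,-9.83],
    [0,0,0],
    [0,0,0],
    [0,0,0],
    [0,0,0],
    [0,0,0],
    [0,0,0],
    [0,0,0],
    [0,0,0],
    [0,0,0],
    [0,0,0]
  ],
  "grip": [-1,-1,-1,-1,-1,-1,-1,-1,-1,-1,-1,-1,-1,-1,-1,-1,-1,-1],
  "squeeze": 20
}}

```text
clock: 3.75
tool_pos: [0.4513, -0.3492, 0.3028]
eef_rot: [0.692, 0.722, -0.0, 0.0]
contact_force: [0.0, -0.9, -0.5]
opening: 0.003
finger_force: 0.0
```

{"op": "play_rows", "data": {
  "translation": [
    [0.0453,0.0031,0],
    [0.0453,0.0031,0],
    [0.0453,0.0031,0],
    [0.0453,0.0031,0],
    [0.0453,0.0031,0],
    [0.0453,0.0031,0],
    [0.0453,0.0031,0],
    [0.0453,0.0031,0],
    [0.0453,0.0031,0],
    [0.0453,0.0031,0],
    [0.0453,0.0031,0],
    [0.0453,0.0031,0],
    [0,0,0.04],
    [0,0,0.04],
    [0,0,0.04],
    [0,0,0.04],
    [0,0,0.02],
    [0,0,0]
  ],
  "delta_rot": [
    [0,0,0],
    [0,0,0],
    [0,0,0],
    [0,0,0],
    [0,0,0],
    [0,0,0],
    [0,0,0],
    [0,0,0],
    [0,0,0],
    [0,0,0],
    [0,0,0],
    [0,0,0],
    [0,0,0],
    [0,0,0],
    [0,0,0],
    [0,0,0],
    [0,0,0],
    [0,0,0]
  ],
  "grip": [-1,-1,-1,-1,-1,-1,-1,-1,-1,-1,-1,-1,-1,-1,-1,-1,-1,-1]
}}

```text
clock: 6.0
tool_pos: [0.4639, 0.1947, 0.1216]
eef_rot: [0.692, 0.722, -0.001, -0.0]
contact_force: [0.1, 0.1, 0.2]
opening: 0.007
finger_force: 0.0
```

Run:
```python
from h import *
o=[]
s=r.get_state(); print(s["clock"],s["tool_pos"],s["eef_rot"],s["contact_force"],s["q"])
for c,(x,y,w,h) in (("scene",(180,190,100,100)),("top",(180,170,90,90))):
    i=r.snapshot(c); f=400/w; t=cv2.resize(i[y:y+h,x:x+w],(400,400),interpolation=cv2.INTER_CUBIC)
    tip=s["tool_pos"]-[0,0,.064]
    for P,col in ((tip,(0,255,0)),((.465,.1943,.034),(255,0,255))):
        cv2.circle(t,tuple(np.round((proj(c,P)[0]-[x,y]+.5)*f).astype(int)),4,col,1)
    o.append(t)
cv2.imwrite("pics/btn.png",np.hstack(o))
```

```text
6.0 [0.46393456 0.1946568  0.12161341] [ 6.91710555e-01  7.22173748e-01 -1.24429243e-03 -1.93559777e-04] [0.09622828 0.10735356 0.20956796] [-0.34323518  0.85330537 -0.24001176  2.05469788  0.63436058  0.30766212
 -1.07171896]
```

View pics/btn.png

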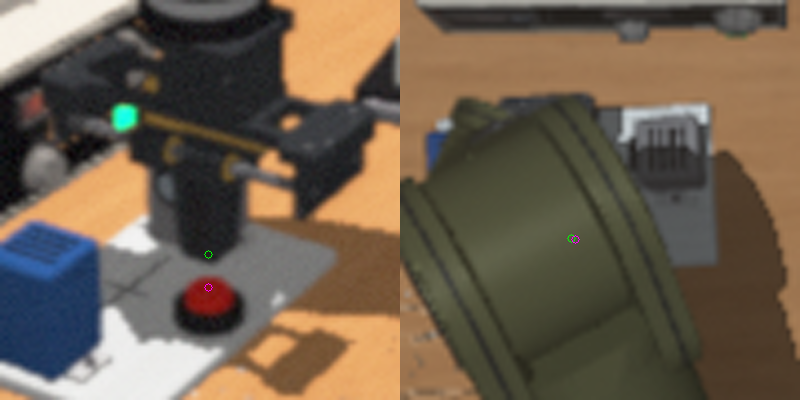

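The fingertips (crop 208,252) sit straight above the red button (208,288), and the projected marks agree. I'll press now.

{"op": "play_rows", "data": {
  "translation": [
    [0,0,0.01],
    [0,0,0.01],
    [0,0,0.003],
    [0,0,0.002],
    [0,0,0.002],
    [0,0,0]
  ],
  "delta_rot": [
    [0,0,0],
    [0,0,0],
    [0,0,0],
    [0,0,0],
    [0,0,0],
    [0,0,0]
  ],
  "grip": [-1,-1,-1,-1,-1,-1]
}}

```text
clock: 6.85
tool_pos: [0.4643, 0.1947, 0.0958]
eef_rot: [0.692, 0.722, -0.0, 0.0]
contact_force: [-1.7, 0.0, 3.1]
opening: 0.007
finger_force: 1.4
```

{"op": "play_rows", "data": {
  "translation": [
    [0,0,0.002],
    [0,0,0.002],
    [0,0,0.001],
    [0,0,0]
  ],
  "delta_rot": [
    [0,0,0],
    [0,0,0],
    [0,0,0],
    [0,0,0]
  ],
  "grip": [-1,-1,-1,-1]
}}

```text
clock: 7.35
tool_pos: [0.4642, 0.1947, 0.0922]
eef_rot: [0.692, 0.722, 0.0, 0.0]
contact_force: [-4.5, -0.8, 20.9]
opening: 0.004
finger_force: 10.4
```

{"op": "play_rows", "data": {
  "translation": [
    [0,0,0.0005],
    [0,0,0]
  ],
  "delta_rot": [
    [0,0,0],
    [0,0,0]
  ],
  "grip": [-1,-1]
}}

```text
clock: 7.6
tool_pos: [0.4642, 0.1947, 0.0921]
eef_rot: [0.692, 0.722, 0.0, 0.001]
contact_force: [-4.7, -2.4, 25.1]
opening: 0.007
finger_force: 12.7
```

{"op": "play_rows", "data": {
  "translation": [
    [0,0,-0.01],
    [0,0,-0.04],
    [0,0,-0.05],
    [0,0,-0.05],
    [0,0,-0.02],
    [-0.0416,0.0052,0],
    [-0.0416,0.0052,0],
    [-0.0416,0.0052,0],
    [-0.0416,0.0052,0],
    [-0.0416,0.0052,0],
    [-0.0416,0.0052,0],
    [-0.0416,0.0052,0],
    [-0.0416,0.0052,0],
    [0,0,0],
    [0,0,0],
    [0,0,0]
  ],
  "delta_rot": [
    [0,0,0],
    [0,0,0],
    [0,0,0],
    [0,0,0],
    [0,0,0],
    [0,0,0],
    [0,0,0],
    [0,0,0],
    [0,0,0],
    [0,0,0],
    [0,0,0],
    [0,0,0],
    [0,0,0],
    [0,0,-9.4],
    [0,0,0],
    [0,0,0]
  ],
  "grip": [-1,-1,-1,-1,-1,0.2,0.2,0.2,0.2,0.2,0.2,0.2,0.2,0.2,0.2,0.2]
}}

```text
clock: 9.6
tool_pos: [0.5203, -0.1353, 0.2602]
eef_rot: [0.631, 0.776, 0.0, -0.0]
contact_force: [0.7, 0.1, 0.3]
opening: 0.6
finger_force: 0.0
```

Run:
```python
from h import *
s=r.get_state(); print(s["clock"],s["tool_pos"],s["eef_rot"],s["contact_force"])
M=R.from_quat(s["eef_rot"]).as_matrix(); print(np.degrees(np.arctan2(M[1,0],M[0,0])))
print("tool-frame delta to cell", M.T@(np.array([.5200,-.1360,.108])-s["tool_pos"]))
cv2.imwrite("pics/scene_b.png",r.snapshot("scene"))
```

```text
9.6 [ 0.52028479 -0.13533064  0.26019159] [ 6.30996708e-01  7.75785463e-01  2.56125811e-04 -6.53183580e-05] [0.74697723 0.14014726 0.34982448]
101.7526082127569
tool-frame delta to cell [-0.00066194 -0.00046309  0.15219119]
```

View pics/scene_b.png

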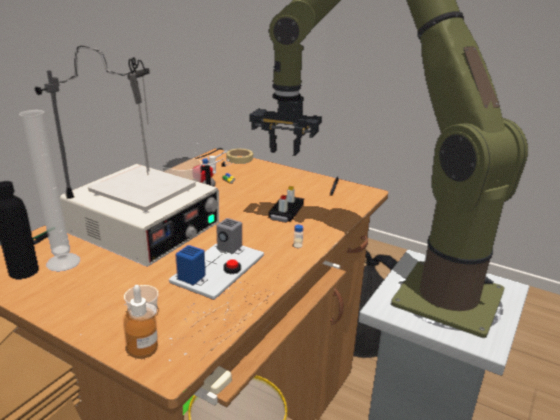

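The button is back up at (232,266), both cells are still in the rack at (283,204), and the gripper is above the red one. I'll descend to just above the cap and check centring.

{"op": "play_rows", "data": {
  "translation": [
    [-0.0005,-0.0005,0.04],
    [0,0,0.04],
    [0,0,0.035],
    [0,0,0.01],
    [0,0,0],
    [0,0,0]
  ],
  "delta_rot": [
    [0,0,0],
    [0,0,0],
    [0,0,0],
    [0,0,0],
    [0,0,0],
    [0,0,0]
  ],
  "grip": [0.2,0.2,0.2,0.2,0.2,0.2]
}}

```text
clock: 10.4
tool_pos: [0.5207, -0.1364, 0.1365]
eef_rot: [0.63, 0.776, 0.001, 0.001]
contact_force: [-0.3, 1.1, 0.1]
opening: 0.601
finger_force: 0.0
```

Run:
```python
from h import *
s=r.get_state(); print(s["clock"],s["tool_pos"],s["contact_force"],s["opening"])
o=[]
M=R.from_quat(s["eef_rot"]).as_matrix()
for c,(x,y,w,h) in (("scene",(256,165,60,60)),("top",(290,170,60,60))):
    i=np.mean([r.snapshot(c).astype(float) for _ in range(3)],0).astype(np.uint8); f=400/w; t=cv2.resize(i[y:y+h,x:x+w],(400,400),interpolation=cv2.INTER_CUBIC)
    for P,col in [(s["tool_pos"]+M@[0,g,.064],(0,255,0)) for g in (-.0264,0,.0264)]+[((.52,-.136,.065),(255,0,255))]:
        cv2.circle(t,tuple(np.round((proj(c,P)[0]-[x,y]+.5)*f).astype(int)),4,col,1)
    o.append(t)
cv2.imwrite("pics/pre.png",np.hstack(o))
```

```text
10.4 [ 0.52066474 -0.13643805  0.13651073] [-0.31619912  1.09393578  0.13630639] 0.6012775709168562
```

View pics/pre.png

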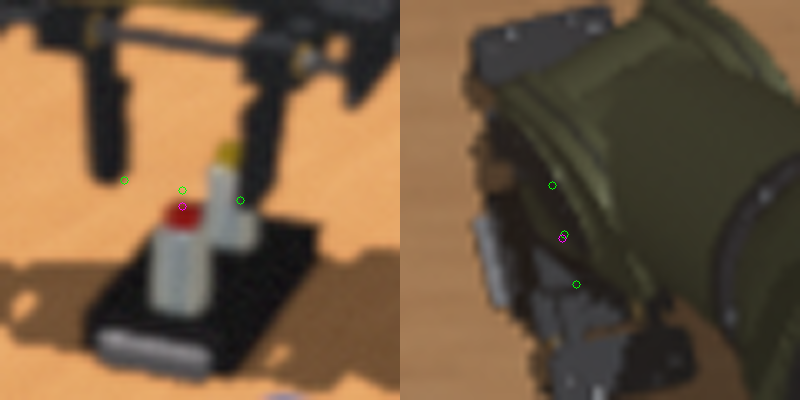

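Both fingers straddle the red cell, with inner edges at (124,180) and (242,200) and the cap at (183,212). I'll descend and close.

{"op": "play_rows", "data": {
  "translation": [
    [0,0,0.02],
    [0,0,0.02],
    [0,0,0.0075],
    [0,0,0],
    [0,0,0],
    [0,0,0],
    [0,0,0],
    [0,0,0],
    [0,0,0],
    [0,0,0]
  ],
  "delta_rot": [
    [0,0,0],
    [0,0,0],
    [0,0,0],
    [0,0,0],
    [0,0,0],
    [0,0,0],
    [0,0,0],
    [0,0,0],
    [0,0,0],
    [0,0,0]
  ],
  "grip": [0.2,0.2,0.2,0.2,-0.2,-0.4,-0.6,-0.8,-1,-1],
  "squeeze": 12
}}

```text
clock: 11.95
tool_pos: [0.5199, -0.1366, 0.088]
eef_rot: [0.63, 0.776, 0.0, 0.0]
contact_force: [-0.1, -0.1, 3.8]
opening: 0.225
finger_force: 12.0
```

{"op": "play_rows", "data": {
  "translation": [
    [0,0,-0.003],
    [0,0,-0.007],
    [0,0,-0.02],
    [0,0,-0.03],
    [0,0,-0.04],
    [0,0,-0.03],
    [0,0,-0.01],
    [0,0,0],
    [0,0,0]
  ],
  "delta_rot": [
    [0,0,0],
    [0,0,0],
    [0,0,0],
    [0,0,0],
    [0,0,0],
    [0,0,0],
    [0,0,0],
    [0,0,0],
    [0,0,0]
  ],
  "grip": [-1,-1,-1,-1,-1,-1,-1,-1,-1]
}}

```text
clock: 13.08
tool_pos: [0.5191, -0.1366, 0.2265]
eef_rot: [0.63, 0.776, -0.001, -0.001]
contact_force: [-0.1, 0.4, -0.2]
opening: 0.228
finger_force: 12.0
```

Run:
```python
from h import *
s=r.get_state(); print(s["clock"],s["tool_pos"],s["contact_force"],s["opening"],s["finger_force"])
M=R.from_quat(s["eef_rot"]).as_matrix(); T=np.array(s["tool_pos"])
c="scene"; x,y,w,h=250,120,60,60; f=10
i=np.mean([r.snapshot(c).astype(float) for _ in range(4)],0).astype(np.uint8); t=cv2.resize(i[y:y+h,x:x+w],(600,600),interpolation=cv2.INTER_CUBIC)
u=t.copy()
for b in ((-.01,.01,-.01,.01,.033,.083),(-.0075,.0075,-.0075,.0075,.023,.033)):
    for q,n in faces(b):
        cv2.polylines(t,[np.round((proj(c,T+q@M.T)-[x,y]+.5)*f).astype(np.int32)],True,(0,255,0),1)
cv2.imwrite("pics/held.png",np.hstack([u[:,100:500],t[:,100:500]]))
```

```text
13.075 [ 0.51907509 -0.13664366  0.22653928] [-0.12969206  0.36784345 -0.16194303] 0.22774372129690462 11.99988629668951
```

View pics/held.png

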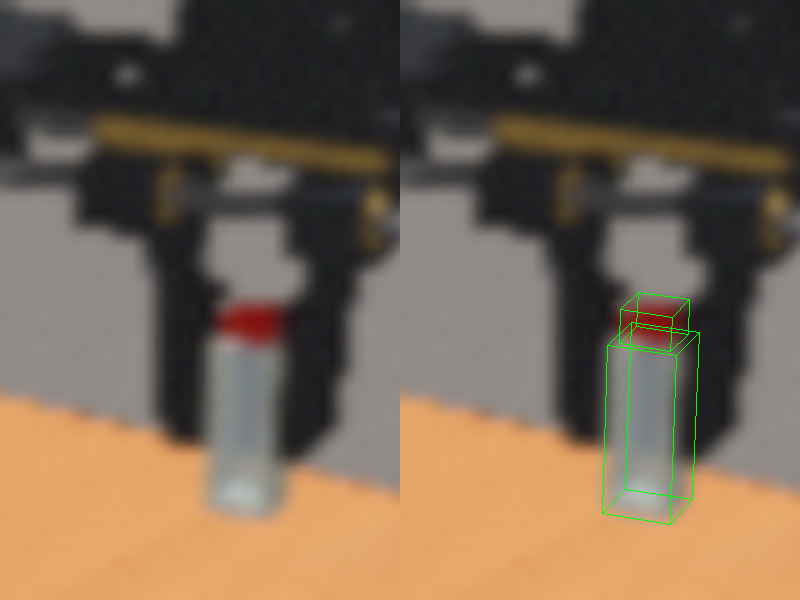

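The cell is held upright between the pads: cap at (250,322), clear strip facing the camera, fingers on the white faces only. Now I'll carry it over the meter.

{"op": "play_rows", "data": {
  "translation": [
    [0,0,0],
    [0,0,0],
    [0.014,0.0009,0],
    [0.028,0.0017,0],
    [0.028,0.0017,0],
    [0.028,0.0017,0],
    [0.028,0.0017,0],
    [0.028,0.0017,0],
    [0.028,0.0017,0],
    [0.028,0.0017,0],
    [0.028,0.0017,0],
    [0.028,0.0017,0],
    [0.028,0.0017,0],
    [0.028,0.0017,0],
    [0.011,0.0005,0],
    [0,0,0],
    [0,0,0]
  ],
  "delta_rot": [
    [0,0,4.7],
    [0,0,4.7],
    [0,0,0],
    [0,0,0],
    [0,0,0],
    [0,0,0],
    [0,0,0],
    [0,0,0],
    [0,0,0],
    [0,0,0],
    [0,0,0],
    [0,0,0],
    [0,0,0],
    [0,0,0],
    [0,0,0],
    [0,0,0],
    [0,0,0]
  ],
  "grip": [-1,-1,-1,-1,-1,-1,-1,-1,-1,-1,-1,-1,-1,-1,-1,-1,-1]
}}

```text
clock: 15.4
tool_pos: [0.5257, 0.1955, 0.2274]
eef_rot: [0.692, 0.722, -0.001, 0.0]
contact_force: [-0.1, 0.9, -1.9]
opening: 0.225
finger_force: 12.0
```

```bash
cat > d.py <<'E'
from h import *
s=r.get_state(); M=R.from_quat(s["eef_rot"]).as_matrix(); T=np.array(s["tool_pos"])
print(s["clock"],T,s["opening"],s["contact_force"]); print("yaw",np.degrees(np.arctan2(M[1,0],M[0,0])),"z",M[:,2])
print("delta",M.T@(np.array([.525,.1968,.118])-T))
E
python3 d.py
```

```text
15.4 [0.52569243 0.19546376 0.22743312] 0.22530594305916551 [-0.12677056  0.91118572 -1.8684665 ]
yaw 92.37098229736318 z [-5.21477616e-04 -1.70761215e-03 -9.99998406e-01]
delta [ 0.00154809 -0.00057181  0.10943103]
```

{"op": "play_rows", "data": {
  "translation": [
    [0.0014,-0.0006,0.01],
    [0,0,0.025],
    [0,0,0.03],
    [0,0,0.025],
    [0,0,0.015],
    [0,0,0.0045],
    [0,0,0],
    [0,0,0]
  ],
  "delta_rot": [
    [0,0,0],
    [0,0,0],
    [0,0,0],
    [0,0,0],
    [0,0,0],
    [0,0,0],
    [0,0,0],
    [0,0,0]
  ],
  "grip": [-1,-1,-1,-1,-1,-1,-1,-1]
}}

```text
clock: 16.4
tool_pos: [0.5256, 0.1986, 0.119]
eef_rot: [0.692, 0.722, 0.001, 0.0]
contact_force: [0.4, 0.0, 0.3]
opening: 0.223
finger_force: 12.0
```

```bash
python3 d.py
python3 - <<'E'
from h import *
s=r.get_state(); M=R.from_quat(s["eef_rot"]).as_matrix(); T=np.array(s["tool_pos"])
c="scene"; x,y,w,h=165,195,100,100; f=6
i=np.mean([r.snapshot(c).astype(float) for _ in range(4)],0).astype(np.uint8); np.save("fin.npy",i)
t=cv2.resize(i[y:y+h,x:x+w],(600,600),interpolation=cv2.INTER_CUBIC); mt=[.525,.1968,.0425]
def dr(Q,col): cv2.polylines(t,[np.round((proj(c,Q)-[x,y]+.5)*f).astype(np.int32)],True,col,1)
for b in ((-.01,.01,-.01,.01,.033,.083),(-.0075,.0075,-.0075,.0075,.023,.033)):
    for q,n in faces(b): dr(T+q@M.T,(0,255,0))
dr(world(mt,[[0,-.049,.06],[0,.049,.06]]),(255,0,255))
a=np.linspace(0,6.28,30)
dr(world(mt,np.c_[.014*np.cos(a),0*a-.049,.06+.014*np.sin(a)]),(255,255,0))
for b in METER[1:]: 
    for q,n in faces(b): dr(world(mt,q),(0,255,255))
cv2.imwrite("pics/fin.png",t)
E
```

```text
16.4 [0.52555902 0.19855549 0.11899597] 0.22260594439995618 [0.41031274 0.01363839 0.31031558]
yaw 92.4271360300094 z [ 1.46881958e-03  6.72204955e-04 -9.99998695e-01]
delta [-0.00173085 -0.00063435  0.00099397]
```

View pics/fin.png

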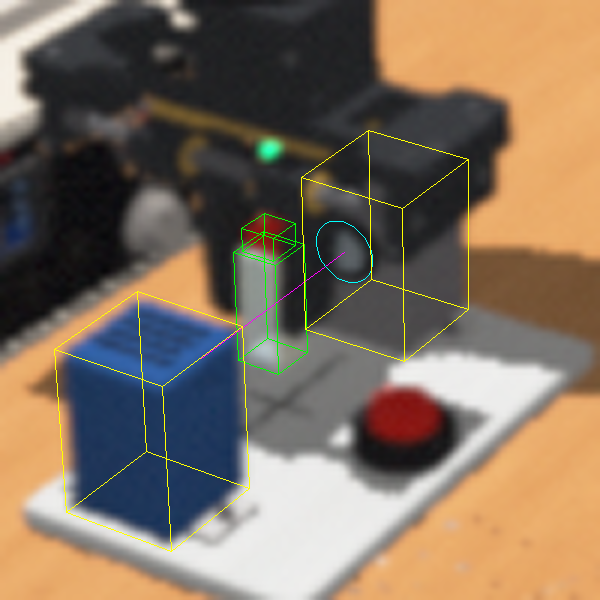

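The cell hangs between lamp (155,420) and detector (400,270). The projected beam line crosses mid-cell at about (270,308), and the lens centre (350,250) agrees with the model. I'll trim the last millimetre and let it settle.

{"op": "play_rows", "data": {
  "translation": [
    [-0.0015,-0.0006,0.001],
    [0,0,0],
    [0,0,0],
    [0,0,0],
    [0,0,0]
  ],
  "delta_rot": [
    [0,0,0],
    [0,0,0],
    [0,0,0],
    [0,0,0],
    [0,0,0]
  ],
  "grip": [-1,-1,-1,-1,-1]
}}

```text
clock: 17.23
tool_pos: [0.5246, 0.1969, 0.1172]
eef_rot: [0.692, 0.722, 0.0, 0.0]
contact_force: [-0.1, 0.1, -1.0]
opening: 0.225
finger_force: 12.0
```

```bash
python3 d.py
python3 - <<'E'
from h import *
for t in ("sample_cell","sample_cap","lamp_button_top","meter"):
    r.snapshot("scene"); print(t,[(np.round(d["point"],3).tolist(),round(d["confidence"],2)) for d in r.look_for("scene",t)[:2]])
E
python3 d.py
```

```text
17.225 [0.52455844 0.19686287 0.1171977 ] 0.2253087471992928 [-0.1308327   0.07192814 -1.0170262 ]
yaw 92.43764301470807 z [ 1.01529774e-04 -3.15119738e-05 -9.99999994e-01]
delta [-8.16181706e-05  4.38564067e-04 -8.02254712e-04]
sample_cell [([0.523, 0.21, 0.062], 0.7)]
sample_cap [([0.498, 0.244, 0.013], 0.5)]
lamp_button_top []
meter [([0.498, 0.243, 0.014], 0.89)]
17.625 [0.52451835 0.19681127 0.11719446] 0.22706088692295742 [ 0.42488065 -0.41753477 -0.14495454]
yaw 92.43592719010717 z [ 2.99561539e-05 -6.67789519e-05 -9.99999997e-01]
delta [-3.17824714e-05  4.80755116e-04 -8.05522605e-04]
```

Everything is within 1 mm, steady and square, so I'm handing in.

```bash
python3 -c "
from plant import r
print(r.finish_job())"
```

```text
the job is handed in; nothing more can be done
None
```

The job is handed in (result not reported): I pressed the lamp button to its stop and it sprang back, though I could not see the lamp itself light; the red-capped cell is now held still and upright by its frosted faces in the beam, within about 1 mm of the pose I measured from the cameras (itself good to about 2 mm).

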